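# Find the loose clamp bolt and hold its cap open

### The job

Clear the spanner off the three caps of the clamp block by hanging its eye over the post of the parking plate, and let it lie there flat. Then, with the fingertips, press firmly down on each of the three bolts in turn, left, middle, right as the robot sees them, to find the loose one, which sinks a few millimetres and stays down. Lift the cap behind the loose bolt by its bar to about half open (45 degrees) and finish while holding it there: do not let go, keep the other two caps shut, and leave everything else on the bench where it is.

Things in the scene. Friction and masses are not known exactly. Their poses are not given: they have to be found in the camera images.
- block: grey clamp block fixed on the bench, 230 (x) by 270 mm (y), deck 50 mm high, on a 250 x 290 x 8 mm foot. Origin on the bench under its centre; x points away from the robot, y to the robot's left. Three bolts in a row at x = -80 mm, 80 mm apart along y; behind each a hinged cap over its lock screw: plate 70 mm deep, 62 wide, from x = 18 to 88 mm, top 75 mm above the bench when shut
- spanner: steel spanner, 204 mm long, 10 mm thick, about 0.2 kg, at first lying across the tops of the three caps, 75 mm above the bench. Origin at the middle of its underside, near the centre of mass; x points along it to the ring end; straight shank 16 mm wide, x = -62 to +62 mm. Ring end 44 mm across with a round 26 mm eye; jaw end 38 mm wide
- spanner_eye (a point): centre of the spanner's eye, at the level of its underside, 85 mm from the spanner's origin along its x
- rack: fixed parking plate, 240 x 70 x 8 mm, with one upright post 12 mm thick (tapered over the last 6 mm) that rises 42 mm above the plate. Origin on the bench under the post; the plate runs along its x axis (pointing roughly away from the robot) from 190 mm before the post to 50 mm beyond it
- post (a point): foot of the post's axis, at the plate's top face, 8 mm above the bench
- bolt_left (a joint): how far the left bolt has sunk, m: 0 at the start, at most 0.005. A tight bolt does not give (under 1 mm at 20 N); the one loose bolt slides about 5 mm down under a push of 2 to 3 N and stays down. Which one is loose changes from run to run and cannot be seen before pressing
- bolt_left_top (a point): centre of the top face of the left bolt as the robot sees it (at +y of the block): steel hex head 22 to 25 mm wide, its top 66 mm above the bench, 16 mm above the deck
- cap_left (a joint): opening angle of the left cap, rad: 0 shut, stop at 1.3; it falls shut when let go (0.22 kg, no spring, about 1 N at the bar lifts it). Hinge axis: along the block's y, at the block's x = 88 mm, 70 mm above the bench
- cap_left_bar (a point): middle of the left cap's lifting bar: round, 8 mm thick, along the block's y, 42 mm clear between its two side rods, 87 mm above the bench when shut, 35 mm clear of the cap plate, above the open deck. It lies 105 mm nearer the robot than the hinge axis and 17 mm above it; opening swings it up and away from the robot. It can turn between the fingers
- bolt_middle (a joint): how far the middle bolt has sunk, m: 0 at the start, at most 0.005. A tight bolt does not give (under 1 mm at 20 N); the one loose bolt slides about 5 mm down under a push of 2 to 3 N and stays down. Which one is loose changes from run to run and cannot be seen before pressing
- bolt_middle_top (a point): centre of the top face of the middle bolt as the robot sees it: steel hex head 22 to 25 mm wide, its top 66 mm above the bench, 16 mm above the deck
- cap_middle (a joint): opening angle of the middle cap, rad: 0 shut, stop at 1.3; it falls shut when let go (0.22 kg, no spring, about 1 N at the bar lifts it). Hinge axis: along the block's y, at the block's x = 88 mm, 70 mm above the bench
- cap_middle_bar (a point): middle of the middle cap's lifting bar: round, 8 mm thick, along the block's y, 42 mm clear between its two side rods, 87 mm above the bench when shut, 35 mm clear of the cap plate, above the open deck. It lies 105 mm nearer the robot than the hinge axis and 17 mm above it; opening swings it up and away from the robot. It can turn between the fingers
- bolt_right (a joint): how far the right bolt has sunk, m: 0 at the start, at most 0.005. A tight bolt does not give (under 1 mm at 20 N); the one loose bolt slides about 5 mm down under a push of 2 to 3 N and stays down. Which one is loose changes from run to run and cannot be seen before pressing
- bolt_right_top (a point): centre of the top face of the right bolt as the robot sees it (at -y of the block): steel hex head 22 to 25 mm wide, its top 66 mm above the bench, 16 mm above the deck
- cap_right (a joint): opening angle of the right cap, rad: 0 shut, stop at 1.3; it falls shut when let go (0.22 kg, no spring, about 1 N at the bar lifts it). Hinge axis: along the block's y, at the block's x = 88 mm, 70 mm above the bench
- cap_right_bar (a point): middle of the right cap's lifting bar: round, 8 mm thick, along the block's y, 42 mm clear between its two side rods, 87 mm above the bench when shut, 35 mm clear of the cap plate, above the open deck. It lies 105 mm nearer the robot than the hinge axis and 17 mm above it; opening swings it up and away from the robot. It can turn between the fingers
- holder_a: bystander: standing tool holder, 62 mm wide, 85 mm high; origin at the centre of its underside
- face_mill: bystander: face mill head, 60 mm wide, 42 mm high; origin at the centre of its underside
- collet_nut: bystander: steel collet nut, 42 mm wide, 18 mm high; origin at the centre of its underside
- washer: bystander: small steel washer, 20 mm wide, 4 mm thick, lying on the clamp block's deck between the left and the middle bolt; origin at the centre of its underside
- sleeve: bystander: steel sleeve, 60 mm wide, 75 mm high; origin at the centre of its underside
- insert_box: bystander: flat grey plastic box, 70 x 50 x 22 mm; origin at the centre of its underside
- stub_arbor: bystander: small steel arbor on a 44 mm foot, 70 mm high; origin at the centre of its underside

How it is judged (in metres and radians):
On the way, in this order (a step that is already met when the one before it is completed fails the run):
1. the spanner lies flat on the parking plate, its eye over the post, let go (horizontal distance between spanner_eye and post below 0.01 m and height (world z) of spanner_eye below 0.02 m and angle between spanner's own z axis and vertical below 0.15 rad and contact force between spanner and the fingers below 0.1 N and linear speed of spanner below 0.03 m/s), for 0.2 s.
2. the fingers press the left bolt with over 2 N (contact force between the fingers and bolt_left above 2 N), for 0.02 s.
3. the fingers press the middle bolt with over 2 N (contact force between the fingers and bolt_middle above 2 N), for 0.02 s.
4. the fingers press the right bolt with over 2 N (contact force between the fingers and bolt_right above 2 N), for 0.02 s.
At the end, for the whole second after the job is handed in: Spanner let go, flat (0.15 rad) on the plate, eye within 10 mm of the post axis; one bolt sunk over 3.5 mm (others under 2.5 mm), its cap held still by the fingers alone (over 0.5 N) at 0.5 to 1.1 rad, the other caps under 0.1 rad (all of step 1 and ((value of joint bolt_left above 0.0035 m and value of joint cap_left between 0.5 and 1.1 rad and velocity of joint cap_left between -0.1 and 0.1 rad/s and contact force between the fingers and cap_left above 0.5 N and contact force between spanner and cap_left below 0.05 N and value of joint each of cap_middle, cap_right below 0.1 rad and value of joint each of bolt_middle, bolt_right below 0.0025 m) or (value of joint bolt_middle above 0.0035 m and value of joint cap_middle between 0.5 and 1.1 rad and velocity of joint cap_middle between -0.1 and 0.1 rad/s and contact force between the fingers and cap_middle above 0.5 N and contact force between spanner and cap_middle below 0.05 N and value of joint each of cap_left, cap_right below 0.1 rad and value of joint each of bolt_left, bolt_right below 0.0025 m) or (value of joint bolt_right above 0.0035 m and value of joint cap_right between 0.5 and 1.1 rad and velocity of joint cap_right between -0.1 and 0.1 rad/s and contact force between the fingers and cap_right above 0.5 N and contact force between spanner and cap_right below 0.05 N and value of joint each of cap_left, cap_middle below 0.1 rad and value of joint each of bolt_left, bolt_middle below 0.0025 m))); the arm keeps its last pose, push and grip.
It fails at once if a cap is opened (over 0.35 rad) although its bolt has not sunk ((value of joint cap_left above 0.35 rad and value of joint bolt_left below 0.003 m) or (value of joint cap_middle above 0.35 rad and value of joint bolt_middle below 0.003 m) or (value of joint cap_right above 0.35 rad and value of joint bolt_right below 0.003 m)).
It fails at once if a bystander is moved by more than 30 mm (distance of any of holder_a, face_mill, collet_nut, washer, sleeve, insert_box, stub_arbor from where it was at the start of the episode above 0.03 m).
It also fails if it takes over 70 s, if anything falls off the work surface, if the arm or the gripper's body presses on something with over 40 N, if the wrist force passes 120 N, or if a joint passes its speed limit or range.

### The arm

A 6-joint arm with a two-finger parallel gripper is mounted at the origin on the work surface. World frame = base frame: x ahead of the robot, y to its left, z up, the work surface at z = 0. Lengths are in m, angles in degrees, forces in N, time in s.
With the tool pointing down it reaches from about 0.275 to 0.725 m from the base axis. Payload 5.6 kg.
Tool frame: the origin (TCP) lies at the very end of the fingers, on their centre line; the grasp point (between the pads) lies behind it (manip.hold_point_z is the z of the grasp point in the tool frame, in m); z points along the fingers, y is the line along which they close (so a half turn about z gives the same grasp; the last joint's range is limited). The gripper opens to 85 mm and grips with 20 to 120 N. Pads are 22 mm wide; open, the fingers measure 114 mm over their backs; the gripper's body (76 mm by 85 mm) begins 54 mm behind the grasp point. The pads swing forward as they close: fully open they stand 13 mm farther back than shut.
Start: joints at [86.093, 14.616, 6.199, 0, -81.583, -16.306], TCP at [0.19, 0.516, 0.231] pointing down, gripper open.
Joint ranges: [-168.99, 168.99], [-69.2, 112.95], [-62.41, 85.93], [-164.36, 98.24], [-168.68, -3.75], [-174.98, 174.98]. Speed limits (degrees/s): [147.25, 147.25, 180, 180, 180, 180].

### API

Orientations are given as [roll, pitch, yaw] about the fixed x, y, z axes, in that order (R = Rz(yaw) Ry(pitch) Rx(roll)).
In Python, from cell import manip gives the robot as it stands.
- The arm moves only by the shell command python3 -m crank 'ROWS' [FORCE]. ROWS is JSON, a list of rows, each an object of numbers: "dx", "dy", "dz": the shift along the world's x, y, z in units of 0.02 m (1.0 is 0.02 m); "wx", "wy", "wz": the turn, a rotation vector about the world's x, y, z in units of 180 degrees (1.0 is 180 degrees); "claw": the gripper command: -1 is shut, 1 is fully open, values between are in proportion. A call has 1 to 12 rows; each row shifts and turns the commanded pose from where the row before left it; what a row does not reach is not made up. A row lasts 1/8 s, in which the tool goes at most 62.5 mm and 10.7 degrees, less where a joint would pass 70% of its speed; a pose out of reach is approached as far as the arm can. A call with a number of a shift or a turn outside -1 to 1 is refused whole. A call with a gripper value outside its range is refused whole. The fingers move at their own pace and stop on an object; FORCE is the grip in N (left out, the last holds). Time passes only in rows, so rows that do not move let the fingers close. It gives the time, the measured TCP pose, the force, the opening and the grip force at its end, in the units of the state.
- manip.state(): the state, without advancing time (a new reading comes with each control period).
- manip.get_image(name): name is "scene" or "top" or "wrist"; returns (picture, depth): 384x512x3 uint8, red, green, blue; 384x512 float32, m along the optical axis (not along the pixel's ray), 0 where there is no reading.
- manip.camera_info(name): a dict with "mtx" (3x3 intrinsics, pixels), "R" (3x3) and "t" (3): a world point X has camera coordinates R X + t; the wrist camera has in their place "tool_from_camera" (4x4, takes a point from camera to tool coordinates, whose origin is the TCP and whose axes are the flange's). Camera axes: x right, y down, z forward; pixel columns grow to the right and rows downward; lengths in m; the calibration is good to about 2 mm. A picture is of the moment at which its call begins: read the wrist's pose just before it. camera_info takes no time and is no camera call.
- manip.sign_off(): hands the job in; it is judged then, once.
Trained networks look in the newest picture that a camera, given by its name, has taken for a name from the list of things; names that differ only in an ending like _2 or _b are one class to them, and where a whole thing is asked for, a point or a joint stands for the part that bears it (a point fixed in the world has none). Each returns a list of dicts, best first, with "conf" (0 to 1); they miss things now and then, are a little off and sometimes report something else, mostly with a low value. They report only what shows in the picture. A call takes as long as a camera call.
- manip.regions_of(camera, target): "pixels" (384x512 bool, what is visible of it) and "rect" ([left, top, right, bottom] in pixels, round what is visible of it).
The state is a dict: "time": time; "qpos": joint angles; "joint_vel": joint speeds; "effort": joint torques, N m; "tool_pos": TCP position; "eef_rot": TCP orientation; "wrist_force": force on the tool from outside, world axes, zero at the start; "ft_torque": the same for the moment, N m; "finger_gap": opening from 0.0 (shut) to 1.0 (fully open); "grip_force": force on a finger pad.
Only numpy, scipy, OpenCV 4.12 (cv2) and the standard library are available. Lean on these libraries where they do the work, as an engineer would, in place of code of your own. Each camera call takes 0.05 s, during which the arm holds its last target. There are 200 camera calls.

## Working session

There is one attempt and no reset: what is moved stays moved. The work goes in short steps, Python scripts to look and compute and a shell command to move; the robot and the scene stay as the last step left them, time stands still between calls to the robot, and variables do not carry over. Pictures are saved under pics/ and viewed, at most 10 in all, crops included, and the job is handed in when it is done.

```bash
ls; mkdir -p pics
cat > h.py <<'E'
import numpy as np, cv2
from cell import manip
from scipy.spatial.transform import Rotation as Ro
def cloud(name, st=None):
    st=manip.state()
    im,d=manip.get_image(name); ci=manip.camera_info(name)
    K=np.array(ci["mtx"]); v,u=np.mgrid[0:384,0:512]
    P=np.stack([(u-K[0,2])/K[0,0]*d,(v-K[1,2])/K[1,1]*d,d],-1)
    if name=="wrist":
        T=np.array(ci["tool_from_camera"]); P=P@T[:3,:3].T+T[:3,3]
        R=Ro.from_euler('xyz',st["eef_rot"],degrees=True).as_matrix()
        W=P@R.T+np.array(st["tool_pos"])
    else:
        W=(P-np.array(ci["t"]))@np.array(ci["R"])
    W[d==0]=np.nan
    return im,d,W
def save(im,n): cv2.imwrite(f"pics/{n}.png",im[:,:,::-1])
E
python3 - <<'E'
from h import *
print(manip.state(), manip.hold_point_z)
for c in ["top","scene"]:
    im,d,W=cloud(c); save(im,c+"0"); np.save(c+"0.npy",W)
    for t in ["spanner","rack","block","bolt_left","bolt_middle","bolt_right","cap_left_bar","cap_middle_bar","cap_right_bar"]:
        for r in manip.regions_of(c,t)[:2]:
            p=W[r["pixels"]]; p=p[~np.isnan(p[:,0])]
            if len(p): print(c,t,round(r["conf"],2),r["rect"],np.median(p,0).round(3),np.percentile(p,2,axis=0).round(3),np.percentile(p,98,axis=0).round(3))
a=cv2.imread("pics/top0.png");cv2.imwrite("pics/top0b.png",cv2.resize(a,(800,600)))
E
```

```text
pics
{'time': 0.0, 'qpos': array([ 8.60951708e+01,  1.46538711e+01,  6.13106420e+00, -2.98220454e-02,
       -8.15830264e+01, -1.63051616e+01]), 'joint_vel': array([-0.05400919,  0.00217458, -0.01624624, -0.06468078,  0.02280012,
        0.1009397 ]), 'effort': array([ 3.40278775e-04, -3.86631560e+01,  2.37940156e+01,  5.36489010e+00,
       -5.98781291e-03,  2.49367567e-06]), 'tool_pos': array([0.18977247, 0.51569319, 0.23038393]), 'eef_rot': array([ 1.79890142e+02, -1.40682989e-03, -2.02143820e+01]), 'wrist_force': array([-1.22144858,  0.25377745,  0.53191395]), 'ft_torque': array([-0.01539451,  0.00341978,  0.03085852]), 'grip_force': 0.0, 'finger_gap': 1.0012574253500288} -0.0187
top spanner 0.61 [165.7, 161.8, 246.9, 194.8] [0.62  0.111 0.085] [0.585 0.004 0.072] [0.657 0.202 0.09 ]
top spanner 0.23 [275.5, 123.4, 292.5, 141.5] [ 0.748 -0.115  0.042] [ 0.721 -0.145  0.009] [ 0.78  -0.088  0.049]
top rack 0.85 [327.1, 165.7, 358.9, 258.5] [ 0.511 -0.259  0.009] [ 0.4   -0.294  0.002] [ 0.629 -0.226  0.016]
top rack 0.3 [199.3, 165.8, 226.9, 204.1] [0.607 0.093 0.076] [0.549 0.061
[... 1560 characters left out ...]
492 0.164 0.069]
scene bolt_middle 0.38 [272.7, 163.2, 280.8, 170.7] [0.496 0.073 0.063] [0.485 0.064 0.053] [0.504 0.084 0.069]
scene cap_left_bar 0.91 [299.8, 164.6, 334.1, 200.9] [0.616 0.166 0.074] [0.537 0.137 0.051] [0.651 0.202 0.091]
scene cap_left_bar 0.54 [262.4, 173.8, 327.6, 209.2] [0.626 0.095 0.083] [0.593 0.001 0.076] [0.66  0.197 0.088]
scene cap_middle_bar 0.74 [275.5, 170.1, 303.9, 208.6] [0.607 0.089 0.074] [0.527 0.058 0.045] [0.663 0.124 0.091]
scene cap_right_bar 0.62 [251.0, 176.2, 284.7, 216.8] [0.624 0.01  0.074] [ 0.555 -0.019  0.049] [0.675 0.045 0.091]
scene cap_right_bar 0.19 [275.9, 171.2, 313.1, 205.9] [0.609 0.091 0.074] [0.544 0.058 0.046] [0.664 0.128 0.091]
```

View pics/top0b.png

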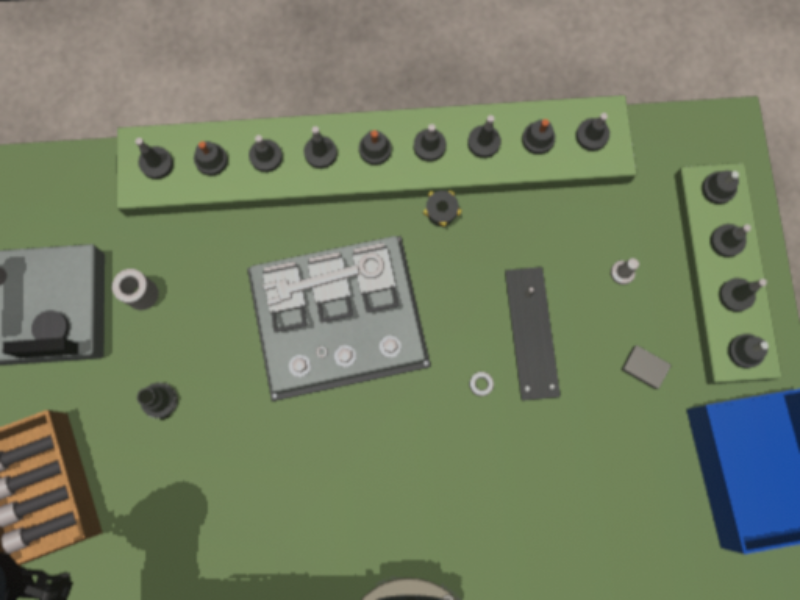

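View pics/scene0.png

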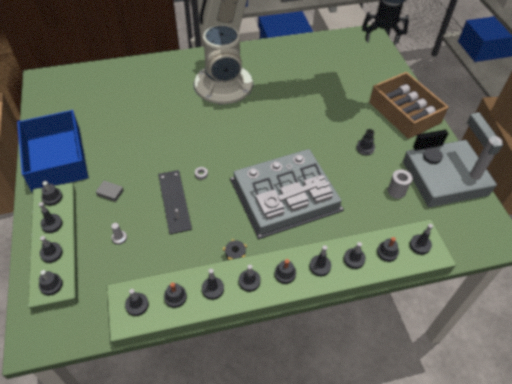

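The top view shows the block at about (340,315) px in the 800-px picture, with the spanner's ring at (370,265) and its jaw at (280,290). The post is at (531,290). The scene view agrees with this. I'll move over the spanner and look from the wrist.

```bash
python3 -m crank '[{"dx":0.9,"dy":-0.9,"dz":0.2,"wz":-0.0125,"claw":1},{"dx":0.9,"dy":-0.9,"dz":0.2,"wz":-0.0125,"claw":1},{"dx":0.9,"dy":-0.9,"dz":0.2,"wz":-0.0125,"claw":1},{"dx":0.9,"dy":-0.9,"dz":0.2,"wz":-0.0125,"claw":1},{"dx":0.9,"dy":-0.9,"dz":0.2,"wz":-0.0125,"claw":1},{"dx":0.9,"dy":-0.9,"wz":-0.0125,"claw":1},{"dx":0.9,"dy":-0.9,"wz":-0.0125,"claw":1},{"dx":0.9,"dy":-0.9,"wz":-0.0125,"claw":1},{"dx":0.9,"dy":-0.9,"wz":-0.0125,"claw":1},{"dx":0.9,"dy":-0.9,"wz":-0.0125,"claw":1},{"dx":0.9,"dy":-0.9,"wz":-0.0125,"claw":1},{"dx":0.9,"dy":-0.9,"wz":-0.0125,"claw":1}]'
python3 -m crank '[{"dx":0.9,"dy":-0.9,"wz":-0.0125,"claw":1},{"dx":0.9,"dy":-0.9,"wz":-0.0125,"claw":1},{"dx":0.9,"dy":-0.9,"wz":-0.0125,"claw":1},{"dx":0.9,"dy":-0.9,"wz":-0.0125,"claw":1},{"dx":0.9,"dy":-0.9,"wz":-0.0125,"claw":1},{"dx":0.9,"dy":-0.9,"wz":-0.0125,"claw":1},{"dx":0.9,"dy":-0.9,"wz":-0.0125,"claw":1},{"dx":0.9,"dy":-0.9,"wz":-0.0125,"claw":1},{"dx":0.9,"dy":-0.9,"wz":-0.0125,"claw":1},{"dx":0.5,"dy":-0.9,"wz":-0.0125,"claw":1},{"dy":-0.4,"wz":-0.0125,"claw":1},{"claw":1}]'
python3 - <<'E'
from h import *
print(manip.camera_info("wrist")["tool_from_camera"])
im,d,W=cloud("wrist"); save(im,"w1"); np.save("w1.npy",W)
for t in ["spanner","bolt_left","bolt_middle","bolt_right","cap_left_bar","cap_middle_bar","cap_right_bar"]:
    for r in manip.regions_of("wrist",t)[:2]:
        p=W[r["pixels"]]; p=p[~np.isnan(p[:,0])]
        if len(p): print(t,round(r["conf"],2),r["rect"],np.median(p,0).round(3),np.percentile(p,2,axis=0).round(3),np.percentile(p,98,axis=0).round(3))
E
```

```text
[[ 1.67572573e-04 -9.52719357e-01 -3.03851607e-01  7.69488142e-02]
 [ 9.99999619e-01 -1.00629614e-04  8.67016280e-04  8.79157253e-04]
 [-8.56599663e-04 -3.03851637e-01  9.52718977e-01 -1.43390426e-01]
 [ 0.00000000e+00  0.00000000e+00  0.00000000e+00  1.00000000e+00]]$[0]: bad value
$[0]: bad value
```

View pics/w1.png

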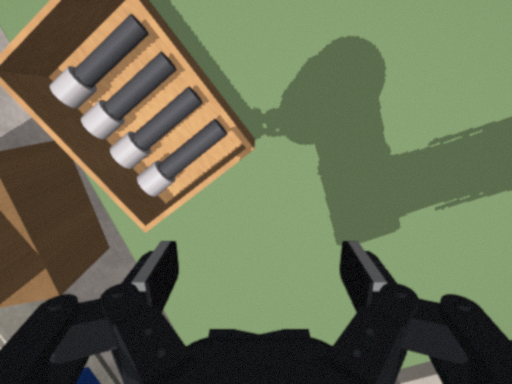

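The move was refused ("bad value"), so the wrist camera only shows the tool tray at the start pose. I'll test the row format with a single row.

```bash
python3 -m crank '[{"dx":0.9,"dy":-0.9,"dz":0.2,"wx":0,"wy":0,"wz":-0.0125,"claw":1}]'; python3 -m crank '[{"dx":0.9,"dy":-0.9,"dz":0.2,"wx":0.0,"wy":0.0,"wz":-0.0125,"claw":1.0}]';  python3 -m crank '[{"dx":0.9,"dy":-0.9,"claw":0.99}]'; python3 -m crank --help | head -20
```

```text
time: 1.52
tool_pos: [0.2077, 0.4982, 0.2347]
eef_rot: [179.9, -0.0, -22.4]
wrist_force: [0.4, 0.5, 0.0]
finger_gap: 1.001
grip_force: 0.0
time: 1.65
tool_pos: [0.2268, 0.4792, 0.2395]
eef_rot: [180.0, -0.0, -24.8]
wrist_force: [0.8, 0.9, -0.1]
finger_gap: 0.999
grip_force: 0.0$[0]: bad value
invalid input: not JSON, or not a number
```

```bash
python3 -m crank '[{"dx":0.98,"dy":-0.95,"dz":0,"wx":0,"wy":0,"wz":-0.0138,"claw":1},{"dx":0.98,"dy":-0.95,"dz":0,"wx":0,"wy":0,"wz":-0.0138,"claw":1},{"dx":0.98,"dy":-0.95,"dz":0,"wx":0,"wy":0,"wz":-0.0138,"claw":1},{"dx":0.98,"dy":-0.95,"dz":0,"wx":0,"wy":0,"wz":-0.0138,"claw":1},{"dx":0.98,"dy":-0.95,"dz":0,"wx":0,"wy":0,"wz":-0.0138,"claw":1},{"dx":0.98,"dy":-0.95,"dz":0,"wx":0,"wy":0,"wz":-0.0138,"claw":1},{"dx":0.98,"dy":-0.95,"dz":0,"wx":0,"wy":0,"wz":-0.0138,"claw":1},{"dx":0.98,"dy":-0.95,"dz":0,"wx":0,"wy":0,"wz":-0.0138,"claw":1},{"dx":0.98,"dy":-0.95,"dz":0,"wx":0,"wy":0,"wz":-0.0138,"claw":1},{"dx":0.98,"dy":-0.95,"dz":0,"wx":0,"wy":0,"wz":-0.0138,"claw":1}]' >/dev/null
python3 -m crank '[{"dx":0.98,"dy":-0.95,"dz":0,"wx":0,"wy":0,"wz":-0.0138,"claw":1},{"dx":0.98,"dy":-0.95,"dz":0,"wx":0,"wy":0,"wz":-0.0138,"claw":1},{"dx":0.98,"dy":-0.95,"dz":0,"wx":0,"wy":0,"wz":-0.0138,"claw":1},{"dx":0.98,"dy":-0.95,"dz":0,"wx":0,"wy":0,"wz":-0.0138,"claw":1},{"dx":0.98,"dy":-0.95,"dz":0,"wx":0,"wy":0,"wz":-0.0138,"claw":1},{"dx":0.98,"dy":-0.95,"dz":0,"wx":0,"wy":0,"wz":-0.0138,"claw":1},{"dx":0.98,"dy":-0.95,"dz":0,"wx":0,"wy":0,"wz":-0.0138,"claw":1},{"dx":0.98,"dy":-0.95,"dz":0,"wx":0,"wy":0,"wz":-0.0138,"claw":1},{"dx":0.98,"dy":-0.95,"dz":0,"wx":0,"wy":0,"wz":-0.0138,"claw":1},{"dx":0.98,"dy":-0.95,"dz":0,"wx":0,"wy":0,"wz":-0.0138,"claw":1},{"dx":0,"dy":0,"dz":0,"wx":0,"wy":0,"wz":0,"claw":1},{"dx":0,"dy":0,"dz":0,"wx":0,"wy":0,"wz":0,"claw":1}]'
python3 - <<'E'
from h import *
im,d,W=cloud("wrist"); save(im,"w2"); np.save("w2.npy",W)
for t in ["spanner","bolt_left","bolt_middle","bolt_right","cap_left_bar","cap_middle_bar","cap_right_bar"]:
    for r in manip.regions_of("wrist",t)[:2]:
        p=W[r["pixels"]]; p=p[~np.isnan(p[:,0])]
        if len(p): print(t,round(r["conf"],2),r["rect"],np.median(p,0).round(3),np.percentile(p,2,axis=0).round(3),np.percentile(p,98,axis=0).round(3))
        if t=="spanner": np.save("sp%d.npy"%int(r["conf"]*100),r["pixels"])
E
```

```text
time: 4.4
tool_pos: [0.6177, 0.0997, 0.2394]
eef_rot: [180.0, 0.0, -74.4]
wrist_force: [-0.4, 0.2, 0.7]
finger_gap: 1.0
grip_force: 0.0
spanner 0.84 [235.2, 71.9, 281.3, 260.9] [0.622 0.089 0.086] [0.587 0.002 0.075] [0.656 0.201 0.087]
bolt_left 0.53 [343.9, 227.9, 362.7, 242.4] [0.48  0.149 0.066] [0.467 0.076 0.054] [0.572 0.156 0.257]
bolt_left 0.47 [222.2, 136.6, 330.8, 203.4] [0.606 0.092 0.076] [0.548 0.06  0.067] [0.658 0.125 0.092]
bolt_middle 0.86 [355.6, 169.5, 377.3, 192.6] [0.491 0.075 0.066] [0.479 0.065 0.055] [0.499 0.085 0.068]
bolt_right 0.61 [373.4, 100.6, 396.2, 125.1] [ 0.502 -0.003  0.066] [ 0.489 -0.014  0.052] [0.511 0.008 0.068]
cap_left_bar 0.96 [215.4, 199.3, 315.5, 268.4] [0.596 0.166 0.076] [0.536 0.139 0.059] [0.646 0.205 0.092]
cap_left_bar 0.67 [344.6, 228.3, 364.3, 243.5] [0.479 0.149 0.065] [0.463 0.144 0.052] [0.488 0.156 0.068]
cap_middle_bar 0.73 [220.3, 136.7, 330.9, 206.1] [0.605 0.092 0.076] [0.547 0.06  0.061] [0.658 0.126 0.092]
cap_middle_bar 0.5 [227.9, 55.9, 348.2, 133.5] [0.616 0.011 0.076] [ 0.56  -0.018  0.074] [0.669 0.047 0.092]
cap_right_bar 0.74 [342.0, 228.0, 364.0, 244.7] [0.481 0.15  0.065] [0.468 0.144 0.053] [0.488 0.157 0.068]
cap_right_bar 0.73 [224.2, 58.1, 343.1, 130.7] [0.616 0.011 0.076] [ 0.56  -0.018  0.074] [0.669 0.046 0.092]
```

View pics/w2.png

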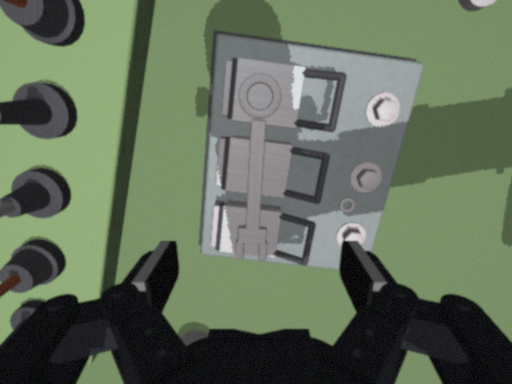

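The wrist view shows the whole block. The ring is at about (261,95) px, the jaw at (252,245), and the bars and bolts are to their right. Next I'll fit the spanner, block and rack.

```bash
cat > fit.py <<'E'
from h import *
import glob
W=np.load("w2.npy"); m=np.load(glob.glob("sp*.npy")[0])
p=W[m]; p=p[(p[:,2]>.081)&(p[:,2]<.091)]
print("sp z",np.median(p[:,2]),len(p))
c=p[:,:2].mean(0); a=np.linalg.svd(p[:,:2]-c,full_matrices=False)[2][0]; a*=-np.sign(a[1])
# refine the axis with shank only
n=np.array([-a[1],a[0]]); s=(p[:,:2]-c)@a; o=(p[:,:2]-c)@n
for lo in np.arange(-.12,.12,.01):
    k=(s>=lo)&(s<lo+.01)
    if k.sum()>3: print(round(lo+.005,3),k.sum(),(np.percentile(o[k],[3,50,97])*1000).round(1))
print("c",c,"yaw",np.degrees(np.arctan2(a[1],a[0])),"s range",np.percentile(s,[.3,99.7]))
e=c+a*(s.max()-.022); print("eye by end",e,"origin",e-.085*a)
# bars: heights .086-.095, away from spanner
b=W.reshape(-1,3); b=b[(b[:,2]>.085)&(b[:,2]<.096)&(np.abs((b[:,:2]-c)@n)>.03)&(b[:,0]>.5)&(b[:,0]<.65)&(b[:,1]>-.06)&(b[:,1]<.23)]
th=np.radians(8.)
from scipy.optimize import least_squares
bl=np.array([[.491,.075],[.501,-.003],[.4795,.1525]]); yb=np.array([0,-.08,.08])
f=lambda q:np.r_[((np.array([q[0],q[1]])+np.c_[-.08*np.cos(q[2])-yb*np.sin(q[2]),-.08*np.sin(q[2])+yb*np.cos(q[2])])-bl).ravel()]
q=least_squares(f,[.57,.08,.14]).x; print("block from bolts",q[:2],np.degrees(q[2]))
R=np.array([[np.cos(q[2]),-np.sin(q[2])],[np.sin(q[2]),np.cos(q[2])]])
L=(b[:,:2]-q[:2])@R
for y0 in yb:
    k=(np.abs(L[:,1]-y0)<.035)&(np.abs(L[:,0]+.017)<.012); k2=k&(np.abs(L[:,1]-y0)<.018)
    print("bar",y0,k.sum(),(np.percentile(L[k],[2,50,98],axis=0)*1000).round(1).tolist(), np.median(L[k2],0))
# caps tops
d=W.reshape(-1,3); t=d[(np.abs(d[:,2]-.075)<.004)]; t=(t[:,:2]-q[:2])@R
t=t[(t[:,0]>.0)&(t[:,0]<.11)&(np.abs(t[:,1])<.13)]; print("cap edges y,x",(np.percentile(t,[1,99],axis=0)*1000).round(1).tolist())
for cname in ["top0","scene0"]:
    V=np.load(cname+".npy").reshape(-1,3); r=V[(V[:,2]>.002)&(V[:,2]<.014)&(V[:,0]>.35)&(V[:,0]<.7)&(V[:,1]<-.21)&(V[:,1]>-.32)]
    r=r[np.abs(r[:,2]-.008)<.004]
    print(cname,cv2.minAreaRect((r[:,:2]*1000).astype(np.float32)),len(r))
    po=V[(V[:,2]>.022)&(V[:,2]<.06)&(V[:,0]>.5)&(V[:,0]<.68)&(V[:,1]<-.22)&(V[:,1]>-.31)]
    print("post",po.mean(0) if len(po) else 0,len(po),po.round(3)[:12].tolist())
E
python3 fit.py
```

```text
sp z 0.08561891624591692 3278
-0.115 39 [-17.3   9.5  18. ]
-0.105 125 [-18.2  -9.4  18.3]
-0.095 142 [-18.2   5.   18.6]
-0.085 219 [-15.9   0.1  16.5]
-0.075 217 [-15.8   0.4  15.6]
-0.065 106 [-7.3 -0.2  6.9]
-0.055 111 [-7.4 -0.4  7.4]
-0.045 112 [-7.2 -0.   7.4]
-0.035 117 [-7.4  0.2  7.2]
-0.025 122 [-7.4  0.1  7.7]
-0.015 122 [-7.3 -0.5  7.1]
-0.005 134 [-7.6  0.   7.6]
0.005 129 [-7.2  0.2  7.1]
0.015 137 [-7.5  0.1  7.6]
0.025 142 [-7.1  0.4  7.2]
0.035 142 [-7.3 -0.   7.5]
0.045 149 [-7.5 -0.   7.2]
0.055 172 [-12.    0.1  12.7]
0.065 244 [-18.5   0.7  19. ]
0.075 191 [-20.6 -12.   20.7]
0.085 262 [-19.   -1.6  18.3]
0.095 144 [-12.4  -0.3  11.5]
c [0.62206735 0.09371112] yaw -77.95810677066173 s range [-0.11255107  0.09533227]
eye by end [0.63751254 0.0213076 ] origin [0.61977926 0.1044372 ]
block from bolts [0.56974612 0.08579019] 7.872016006557061
bar 0.0 508 [[-23.0, -26.2], [-17.4, -0.3], [-6.2, 29.2]] [-0.01868771 -0.00028597]
bar -0.08 634 [[-22.3, -105.8], [-16.9, -79.9], [-6.0, -50.2]] [-0.0180243  -0.08052324]
bar 0.08 415 [[-23.5, 53.4], [-17.9, 78.8], [-6.1, 108
[... 262 characters left out ...]
[0.592, -0.263, 0.04], [0.588, -0.256, 0.044], [0.586, -0.257, 0.055], [0.587, -0.261, 0.047], [0.587, -0.264, 0.047], [0.587, -0.254, 0.039], [0.586, -0.256, 0.043], [0.583, -0.256, 0.056], [0.584, -0.26, 0.049], [0.584, -0.264, 0.047], [0.587, -0.254, 0.026]]
scene0 ((526.37109375, -263.9548034667969), (108.15444946289062, 346.0830993652344), 89.73097229003906) 1149
post [ 0.59133249 -0.26056781  0.04008718] 25 [[0.588, -0.26, 0.054], [0.589, -0.263, 0.05], [0.589, -0.26, 0.049], [0.588, -0.257, 0.048], [0.587, -0.266, 0.043], [0.59, -0.264, 0.046], [0.592, -0.261, 0.049], [0.594, -0.258, 0.05], [0.588, -0.255, 0.041], [0.593, -0.264, 0.046], [0.594, -0.261, 0.046], [0.589, -0.258, 0.039]]
```

```bash
python3 -m crank '[{"dx":0.1,"dy":0.22,"dz":-1,"wx":0,"wy":0,"wz":-0.02,"claw":-0.2},{"dx":0,"dy":0,"dz":-1,"wx":0,"wy":0,"wz":0,"claw":-0.2},{"dx":0,"dy":0,"dz":-1,"wx":0,"wy":0,"wz":0,"claw":-0.2},{"dx":0,"dy":0,"dz":-1,"wx":0,"wy":0,"wz":0,"claw":-0.2},{"dx":0,"dy":0,"dz":-1,"wx":0,"wy":0,"wz":0,"claw":-0.2},{"dx":0,"dy":0,"dz":-1,"wx":0,"wy":0,"wz":0,"claw":-0.2},{"dx":0,"dy":0,"dz":-0.6,"wx":0,"wy":0,"wz":0,"claw":-0.2},{"dx":0,"dy":0,"dz":-0.6,"wx":0,"wy":0,"wz":0,"claw":-0.2},{"dx":0,"dy":0,"dz":-0.4,"wx":0,"wy":0,"wz":0,"claw":-0.2},{"dx":0,"dy":0,"dz":-0.4,"wx":0,"wy":0,"wz":0,"claw":-0.2},{"dx":0,"dy":0,"dz":-0.15,"wx":0,"wy":0,"wz":0,"claw":-0.2},{"dx":0,"dy":0,"dz":0,"wx":0,"wy":0,"wz":0,"claw":-0.2}]' 60
python3 -c "
from cell import manip
print(manip.state()['tool_pos'],manip.state()['eef_rot'],manip.hold_point_z)"
python3 -m crank '[{"dx":0,"dy":0,"dz":0,"wx":0,"wy":0,"wz":0,"claw":-1},{"dx":0,"dy":0,"dz":0,"wx":0,"wy":0,"wz":0,"claw":-1},{"dx":0,"dy":0,"dz":0,"wx":0,"wy":0,"wz":0,"claw":-1},{"dx":0,"dy":0,"dz":0,"wx":0,"wy":0,"wz":0,"claw":-1}]' 60
```

```text
time: 6.3
tool_pos: [0.6201, 0.1045, 0.0763]
eef_rot: [-180.0, -0.0, -78.0]
wrist_force: [0.4, 0.7, 0.4]
finger_gap: 0.392
grip_force: 0.0
[0.62009658 0.1045039  0.07630916] [-1.79995040e+02 -4.49662456e-03 -7.79933325e+01] -0.0187
time: 6.8
tool_pos: [0.6204, 0.1046, 0.077]
eef_rot: [-179.9, -0.0, -78.0]
wrist_force: [-1.1, -0.0, 4.5]
finger_gap: 0.161
grip_force: 59.3
```

```bash
python3 -m crank '[{"dx":0,"dy":0,"dz":0.4,"wx":0,"wy":0,"wz":0,"claw":-1},{"dx":0,"dy":0,"dz":0.8,"wx":0,"wy":0,"wz":0,"claw":-1},{"dx":0,"dy":0,"dz":1,"wx":0,"wy":0,"wz":0,"claw":-1},{"dx":0,"dy":0,"dz":1,"wx":0,"wy":0,"wz":0,"claw":-1},{"dx":0,"dy":0,"dz":1,"wx":0,"wy":0,"wz":0,"claw":-1},{"dx":0,"dy":0,"dz":1,"wx":0,"wy":0,"wz":0,"claw":-1}]'
python3 -m crank '[{"dx":-0.3,"dy":-0.94,"dz":0.2,"wx":0,"wy":0,"wz":0.0236,"claw":-1},{"dx":-0.3,"dy":-0.94,"dz":0.2,"wx":0,"wy":0,"wz":0.0236,"claw":-1},{"dx":-0.3,"dy":-0.94,"dz":0,"wx":0,"wy":0,"wz":0.0236,"claw":-1},{"dx":-0.3,"dy":-0.94,"dz":0,"wx":0,"wy":0,"wz":0.0236,"claw":-1},{"dx":-0.3,"dy":-0.94,"dz":0,"wx":0,"wy":0,"wz":0.0236,"claw":-1},{"dx":-0.3,"dy":-0.94,"dz":0,"wx":0,"wy":0,"wz":0.0236,"claw":-1},{"dx":-0.3,"dy":-0.94,"dz":0,"wx":0,"wy":0,"wz":0.0236,"claw":-1},{"dx":-0.3,"dy":-0.94,"dz":0,"wx":0,"wy":0,"wz":0.0236,"claw":-1},{"dx":-0.3,"dy":-0.94,"dz":0,"wx":0,"wy":0,"wz":0.0236,"claw":-1},{"dx":-0.3,"dy":-0.94,"dz":0,"wx":0,"wy":0,"wz":0.0236,"claw":-1}]'
python3 -m crank '[{"dx":-0.3,"dy":-0.94,"dz":0,"wx":0,"wy":0,"wz":0.0236,"claw":-1},{"dx":-0.3,"dy":-0.94,"dz":0,"wx":0,"wy":0,"wz":0.0236,"claw":-1},{"dx":-0.3,"dy":-0.94,"dz":0,"wx":0,"wy":0,"wz":0.0236,"claw":-1},{"dx":-0.3,"dy":-0.94,"dz":0,"wx":0,"wy":0,"wz":0.0236,"claw":-1},{"dx":-0.3,"dy":-0.94,"dz":0,"wx":0,"wy":0,"wz":0.0236,"claw":-1},{"dx":-0.3,"dy":-0.94,"dz":0,"wx":0,"wy":0,"wz":0.0236,"claw":-1},{"dx":-0.3,"dy":-0.94,"dz":0,"wx":0,"wy":0,"wz":0.0236,"claw":-1},{"dx":-0.3,"dy":-0.94,"dz":0,"wx":0,"wy":0,"wz":0.0236,"claw":-1},{"dx":-0.3,"dy":-0.94,"dz":0,"wx":0,"wy":0,"wz":0.0236,"claw":-1},{"dx":-0.3,"dy":-0.94,"dz":0,"wx":0,"wy":0,"wz":0.0236,"claw":-1},{"dx":0,"dy":0,"dz":0,"wx":0,"wy":0,"wz":0,"claw":-1},{"dx":0,"dy":0,"dz":0,"wx":0,"wy":0,"wz":0,"claw":-1}]'
python3 - <<'E'
from h import *
im,d,W=cloud("wrist"); save(im,"w3"); np.save("w3.npy",W)
for t in ["spanner","rack"]:
    for i,r in enumerate(manip.regions_of("wrist",t)[:2]):
        p=W[r["pixels"]]; p=p[~np.isnan(p[:,0])]
        if len(p): print(t,round(r["conf"],2),r["rect"],np.median(p,0).round(3),np.percentile(p,2,axis=0).round(3),np.percentile(p,98,axis=0).round(3))
        np.save(f"w3_{t}{i}.npy",r["pixels"])
E
```

```text
time: 7.55
tool_pos: [0.6199, 0.1045, 0.1817]
eef_rot: [-180.0, 0.0, -78.0]
wrist_force: [0.3, 0.6, -1.6]
finger_gap: 0.161
grip_force: 58.6
time: 8.8
tool_pos: [0.5597, -0.0841, 0.1891]
eef_rot: [-180.0, -0.0, -35.4]
wrist_force: [0.8, -0.1, -2.3]
finger_gap: 0.167
grip_force: 58.7
time: 10.3
tool_pos: [0.5001, -0.2712, 0.1887]
eef_rot: [-180.0, -0.0, 6.9]
wrist_force: [0.6, 0.1, -2.5]
finger_gap: 0.166
grip_force: 58.8
spanner 0.79 [214.0, 28.6, 304.3, 335.8] [ 0.557 -0.268  0.197] [ 0.448 -0.282  0.192] [ 0.603 -0.242  0.199]
rack 0.94 [217.2, 54.6, 282.7, 244.7] [ 0.54  -0.249  0.009] [ 0.412 -0.294  0.007] [ 0.617 -0.228  0.046]
```

View pics/w3.png

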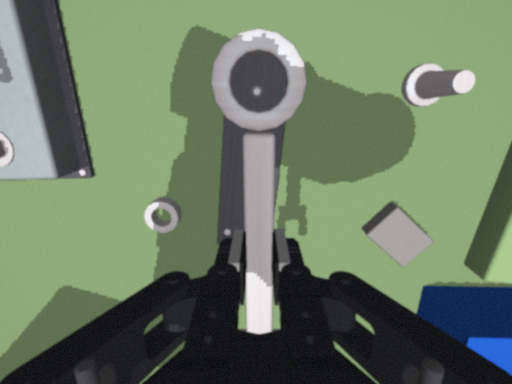

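The spanner is held straight, and the post tip shows through the eye at about (257,91) px, with the ring centre near (258,80).

```bash
cat > f3.py <<'E'
from h import *
W=np.load("w3.npy"); m=np.load("w3_spanner0.npy")
p=W[m]; p=p[(p[:,2]>.185)&(p[:,2]<.205)]
A=np.c_[p[:,:2],np.ones(len(p))]; print("plane z=",np.linalg.lstsq(A,p[:,2],rcond=None)[0])
ring=p[(p[:,0]>.552)]; u,i=cv2.minEnclosingCircle((ring[:,:2]*1000).astype(np.float32)); print("ring",u,i)
# algebraic circle fit on the outer rim
ang=np.arctan2(ring[:,1]-u[1]/1e3,ring[:,0]-u[0]/1e3); rr=np.hypot(ring[:,1]-u[1]/1e3,ring[:,0]-u[0]/1e3)
for nm,f in(("out",np.argmax),("in",np.argmin)):
    q=[]
    for a in np.arange(-np.pi,np.pi,.15):
        k=np.where((ang>=a)&(ang<a+.15))[0]
        if len(k) and abs(abs(a)-np.pi)>.5: q.append(ring[k[f(rr[k])],:2])
    q=np.array(q); s=np.linalg.lstsq(np.c_[2*q,np.ones(len(q))],(q**2).sum(1),rcond=None)[0]; print(nm,s[:2],np.sqrt(s[2]+s[0]**2+s[1]**2))
sh=p[(p[:,0]<.55)&(p[:,0]>.5)]; print("shank dir",np.degrees(np.polyfit(sh[:,0],sh[:,1],1)[0]), "z top",np.median(ring[:,2]))
sub=W[70:112,240:276].reshape(-1,3); po=sub[(sub[:,2]>.02)&(sub[:,2]<.07)]; print("post",po.mean(0),len(po)); t=po[po[:,2]>.044]; print("tip",t.mean(0),len(t))
r=W[np.load("w3_rack0.npy")]; r=r[np.abs(r[:,2]-.008)<.004]; b=cv2.minAreaRect((r[:,:2]*1000).astype(np.float32));print(b)
E
python3 f3.py
```

```text
plane z= [-0.00177796 -0.00257046  0.19745021]
ring (578.4095458984375, -263.7018737792969) 27.631010055541992
out [ 0.58369172 -0.26120371] 0.021608037425087046
in [ 0.58362734 -0.26119742] 0.01278637308128727
shank dir 6.94588114217752 z top 0.19723924798867848
post [ 0.58325396 -0.25935488  0.04813045] 123
tip [ 0.58342655 -0.25936406  0.04850912] 119
((508.442138671875, -261.023681640625), (226.33065795898438, 69.86434173583984), 1.4034384489059448)
```

```bash
python3 -m crank '[{"dx":0,"dy":0.08,"dz":-1,"wx":0,"wy":0,"wz":0,"claw":-1},{"dx":0,"dy":0,"dz":-1,"wx":0,"wy":0,"wz":0,"claw":-1},{"dx":0,"dy":0,"dz":-1,"wx":0,"wy":0,"wz":0,"claw":-1},{"dx":0,"dy":0,"dz":-1,"wx":0,"wy":0,"wz":0,"claw":-1},{"dx":0,"dy":0,"dz":-1,"wx":0,"wy":0,"wz":0,"claw":-1},{"dx":0,"dy":0,"dz":-0.7,"wx":0,"wy":0,"wz":0,"claw":-1},{"dx":0,"dy":0,"dz":-0.4,"wx":0,"wy":0,"wz":0,"claw":-1},{"dx":0,"dy":0,"dz":-0.4,"wx":0,"wy":0,"wz":0,"claw":-1},{"dx":0,"dy":0,"dz":-0.4,"wx":0,"wy":0,"wz":0,"claw":-1},{"dx":0,"dy":0,"dz":-0.4,"wx":0,"wy":0,"wz":0,"claw":-1}]'
python3 -m crank '[{"dx":0,"dy":0,"dz":-0.4,"wx":0,"wy":0,"wz":0,"claw":-1},{"dx":0,"dy":0,"dz":-0.4,"wx":0,"wy":0,"wz":0,"claw":-1},{"dx":0,"dy":0,"dz":-0.4,"wx":0,"wy":0,"wz":0,"claw":-1},{"dx":0,"dy":0,"dz":-0.3,"wx":0,"wy":0,"wz":0,"claw":-1},{"dx":0,"dy":0,"dz":-0.2,"wx":0,"wy":0,"wz":0,"claw":-1},{"dx":0,"dy":0,"dz":-0.15,"wx":0,"wy":0,"wz":0,"claw":-1},{"dx":0,"dy":0,"dz":0,"wx":0,"wy":0,"wz":0,"claw":-1}]'
```

```text
time: 11.7
tool_pos: [0.5002, -0.2699, 0.0421]
eef_rot: [180.0, -0.0, 7.0]
wrist_force: [-0.9, -0.8, -2.4]
finger_gap: 0.164
grip_force: 58.8
time: 12.58
tool_pos: [0.4999, -0.2699, 0.0099]
eef_rot: [179.9, -0.0, 7.1]
wrist_force: [-12.6, 9.8, 31.6]
finger_gap: 0.162
grip_force: 62.8
```

```bash
python3 -m crank '[{"dx":0,"dy":0,"dz":0.05,"wx":0,"wy":0,"wz":0,"claw":-1},{"dx":0,"dy":0,"dz":0,"wx":0,"wy":0,"wz":0,"claw":-0.3},{"dx":0,"dy":0,"dz":0,"wx":0,"wy":0,"wz":0,"claw":-0.2},{"dx":0,"dy":0,"dz":0,"wx":0,"wy":0,"wz":0,"claw":-0.2}]'
python3 -m crank '[{"dx":0,"dy":0,"dz":0.4,"wx":0,"wy":0,"wz":0,"claw":-0.2},{"dx":0,"dy":0,"dz":0.8,"wx":0,"wy":0,"wz":0,"claw":-0.2},{"dx":0,"dy":0,"dz":1,"wx":0,"wy":0,"wz":0,"claw":-0.2},{"dx":0,"dy":0,"dz":1,"wx":0,"wy":0,"wz":0,"claw":-0.2},{"dx":0,"dy":0,"dz":1,"wx":0,"wy":0,"wz":0,"claw":-0.2},{"dx":0,"dy":0,"dz":1,"wx":0,"wy":0,"wz":0,"claw":-0.2},{"dx":0,"dy":0,"dz":1,"wx":0,"wy":0,"wz":0,"claw":-1},{"dx":0,"dy":0,"dz":0,"wx":0,"wy":0,"wz":0,"claw":-1}]'
python3 - <<'E'
from h import *
im,d,W=cloud("wrist"); save(im,"w4")
r=manip.regions_of("wrist","spanner")[0]; p=W[r["pixels"]]
print(r["conf"],r["rect"],np.nanmedian(p,0),np.nanpercentile(p,[3,97],axis=0))
p=p[(p[:,2]>.010)&(p[:,2]<.026)]; A=np.c_[p[:,:2],np.ones(len(p))]; print("plane",np.linalg.lstsq(A,p[:,2],rcond=None)[0])
E
```

```text
time: 13.08
tool_pos: [0.5009, -0.2705, 0.0073]
eef_rot: [179.9, -0.1, 7.0]
wrist_force: [-1.5, 0.7, 7.0]
finger_gap: 0.401
grip_force: 3.5
time: 14.08
tool_pos: [0.5012, -0.2703, 0.1328]
eef_rot: [179.9, -0.2, 7.0]
wrist_force: [0.5, -0.2, -0.8]
finger_gap: 0.004
grip_force: 0.0
0.73 [233.8, 67.8, 281.9, 229.8] [ 0.54825732 -0.26715897  0.01875513] [[ 0.46119135 -0.27921294  0.01722565]
 [ 0.60089669 -0.24227377  0.02015319]]
plane [-0.00084275 -0.00033147  0.01909603]
```

View pics/w4.png

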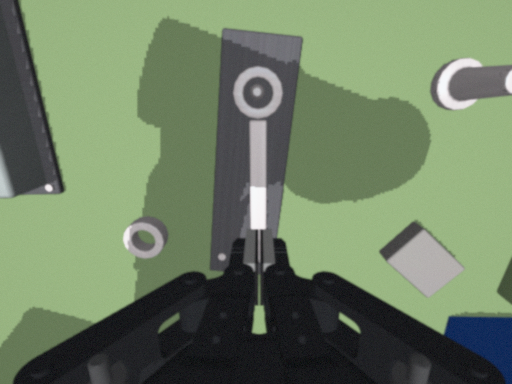

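The spanner lies flat on the plate with the post centred in the eye (257,91) px and its top at 18.7 mm. Next is the left bolt.

```bash
python3 -m crank '[{"dx":-0.05,"dy":0.96,"dz":0,"wx":0,"wy":0,"wz":-0.0227,"claw":-1},{"dx":-0.05,"dy":0.96,"dz":0,"wx":0,"wy":0,"wz":-0.0227,"claw":-1},{"dx":-0.05,"dy":0.96,"dz":0,"wx":0,"wy":0,"wz":-0.0227,"claw":-1},{"dx":-0.05,"dy":0.96,"dz":0,"wx":0,"wy":0,"wz":-0.0227,"claw":-1},{"dx":-0.05,"dy":0.96,"dz":0,"wx":0,"wy":0,"wz":-0.0227,"claw":-1},{"dx":-0.05,"dy":0.96,"dz":0,"wx":0,"wy":0,"wz":-0.0227,"claw":-1},{"dx":-0.05,"dy":0.96,"dz":0,"wx":0,"wy":0,"wz":-0.0227,"claw":-1},{"dx":-0.05,"dy":0.96,"dz":0,"wx":0,"wy":0,"wz":-0.0227,"claw":-1},{"dx":-0.05,"dy":0.96,"dz":0,"wx":0,"wy":0,"wz":-0.0227,"claw":-1},{"dx":-0.05,"dy":0.96,"dz":0,"wx":0,"wy":0,"wz":-0.0227,"claw":-1},{"dx":-0.05,"dy":0.96,"dz":0,"wx":0,"wy":0,"wz":-0.0227,"claw":-1}]'
python3 -m crank '[{"dx":-0.05,"dy":0.96,"dz":0,"wx":0,"wy":0,"wz":-0.0227,"claw":-1},{"dx":-0.05,"dy":0.96,"dz":0,"wx":0,"wy":0,"wz":-0.0227,"claw":-1},{"dx":-0.05,"dy":0.96,"dz":0,"wx":0,"wy":0,"wz":-0.0227,"claw":-1},{"dx":-0.05,"dy":0.96,"dz":0,"wx":0,"wy":0,"wz":-0.0227,"claw":-1},{"dx":-0.05,"dy":0.96,"dz":0,"wx":0,"wy":0,"wz":-0.0227,"claw":-1},{"dx":-0.05,"dy":0.96,"dz":0,"wx":0,"wy":0,"wz":-0.0227,"claw":-1},{"dx":-0.05,"dy":0.96,"dz":0,"wx":0,"wy":0,"wz":-0.0227,"claw":-1},{"dx":-0.05,"dy":0.96,"dz":0,"wx":0,"wy":0,"wz":-0.0227,"claw":-1},{"dx":-0.05,"dy":0.96,"dz":0,"wx":0,"wy":0,"wz":-0.0227,"claw":-1},{"dx":-0.05,"dy":0.96,"dz":0,"wx":0,"wy":0,"wz":-0.0227,"claw":-1},{"dx":0,"dy":1,"dz":0,"wx":0,"wy":0,"wz":-0.0227,"claw":-1},{"dx":0,"dy":0,"dz":0,"wx":0,"wy":0,"wz":0,"claw":-1}]'
```

```text
time: 15.55
tool_pos: [0.4883, -0.0581, 0.1294]
eef_rot: [179.9, 0.1, -38.1]
wrist_force: [0.7, -1.1, -0.6]
finger_gap: 0.002
grip_force: 0.0
time: 17.05
tool_pos: [0.4785, 0.154, 0.1293]
eef_rot: [179.9, -0.0, -82.8]
wrist_force: [0.4, 0.4, 0.5]
finger_gap: -0.001
grip_force: 0.0
```

```bash
python3 -m crank '[{"dx":0.05,"dy":0,"dz":-1,"wx":0,"wy":0,"wz":0.004,"claw":-1},{"dx":0,"dy":0,"dz":-1,"wx":0,"wy":0,"wz":0,"claw":-1},{"dx":0,"dy":0,"dz":-0.7,"wx":0,"wy":0,"wz":0,"claw":-1},{"dx":0,"dy":0,"dz":-0.3,"wx":0,"wy":0,"wz":0,"claw":-1},{"dx":0,"dy":0,"dz":-0.15,"wx":0,"wy":0,"wz":0,"claw":-1},{"dx":0,"dy":0,"dz":-0.15,"wx":0,"wy":0,"wz":0,"claw":-1},{"dx":0,"dy":0,"dz":0,"wx":0,"wy":0,"wz":0,"claw":-1}]'
```

```text
time: 17.92
tool_pos: [0.4804, 0.1534, 0.066]
eef_rot: [-179.9, 0.0, -82.2]
wrist_force: [-3.8, -1.5, 9.4]
finger_gap: -0.005
grip_force: 4.5
```

```bash
python3 -m crank '[{"dx":0,"dy":0,"dz":-0.07,"wx":0,"wy":0,"wz":0,"claw":-1},{"dx":0,"dy":0,"dz":0,"wx":0,"wy":0,"wz":0,"claw":-1}]'
python3 -m crank '[{"dx":0,"dy":0,"dz":0.4,"wx":0,"wy":0,"wz":0,"claw":-1},{"dx":0.09,"dy":-0.66,"dz":0.2,"wx":0,"wy":0,"wz":0,"claw":-1},{"dx":0.14,"dy":-0.99,"dz":0,"wx":0,"wy":0,"wz":0,"claw":-1},{"dx":0.14,"dy":-0.99,"dz":0,"wx":0,"wy":0,"wz":0,"claw":-1},{"dx":0.14,"dy":-0.99,"dz":0,"wx":0,"wy":0,"wz":0,"claw":-1},{"dx":0.04,"dy":-0.33,"dz":0,"wx":0,"wy":0,"wz":0,"claw":-1},{"dx":0,"dy":0,"dz":0,"wx":0,"wy":0,"wz":0,"claw":-1}]'
python3 -m crank '[{"dx":0,"dy":0,"dz":-0.3,"wx":0,"wy":0,"wz":0,"claw":-1},{"dx":0,"dy":0,"dz":-0.1,"wx":0,"wy":0,"wz":0,"claw":-1},{"dx":0,"dy":0,"dz":-0.1,"wx":0,"wy":0,"wz":0,"claw":-1},{"dx":0,"dy":0,"dz":-0.1,"wx":0,"wy":0,"wz":0,"claw":-1},{"dx":0,"dy":0,"dz":0,"wx":0,"wy":0,"wz":0,"claw":-1}]'
```

```text
time: 18.18
tool_pos: [0.4806, 0.1534, 0.0658]
eef_rot: [-179.9, 0.0, -82.1]
wrist_force: [-8.2, -0.8, 18.8]
finger_gap: -0.002
grip_force: 9.2
time: 19.05
tool_pos: [0.4911, 0.0737, 0.0749]
eef_rot: [-180.0, 0.0, -82.3]
wrist_force: [0.7, -0.2, -1.0]
finger_gap: 0.0
grip_force: 0.0
time: 19.68
tool_pos: [0.4911, 0.0742, 0.0628]
eef_rot: [-180.0, -0.0, -82.2]
wrist_force: [0.2, -1.3, -0.8]
finger_gap: 0.002
grip_force: 0.0
```

```bash
python3 -m crank '[{"dx":0,"dy":0,"dz":-0.1,"wx":0,"wy":0,"wz":0,"claw":-1},{"dx":0,"dy":0,"dz":-0.1,"wx":0,"wy":0,"wz":0,"claw":-1},{"dx":0,"dy":0,"dz":-0.07,"wx":0,"wy":0,"wz":0,"claw":-1},{"dx":0,"dy":0,"dz":0,"wx":0,"wy":0,"wz":0,"claw":-1}]'
```

```text
time: 20.18
tool_pos: [0.4915, 0.0742, 0.0608]
eef_rot: [-179.9, -0.0, -82.1]
wrist_force: [-12.0, 0.6, 27.2]
finger_gap: 0.003
grip_force: 13.4
```

Middle sank 5 mm to its stop and now takes 27 N, so it is the loose one. Now the right bolt.

```bash
python3 -m crank '[{"dx":0,"dy":0,"dz":0.5,"wx":0,"wy":0,"wz":0,"claw":-1},{"dx":0.06,"dy":-0.66,"dz":0.3,"wx":0,"wy":0,"wz":0,"claw":-1},{"dx":0.14,"dy":-0.99,"dz":0.1,"wx":0,"wy":0,"wz":0,"claw":-1},{"dx":0.14,"dy":-0.99,"dz":0,"wx":0,"wy":0,"wz":0,"claw":-1},{"dx":0.14,"dy":-0.99,"dz":0,"wx":0,"wy":0,"wz":0,"claw":-1},{"dx":0.04,"dy":-0.3,"dz":0,"wx":0,"wy":0,"wz":0,"claw":-1},{"dx":0,"dy":0,"dz":0,"wx":0,"wy":0,"wz":0,"claw":-1}]'
python3 -m crank '[{"dx":0,"dy":0,"dz":-0.3,"wx":0,"wy":0,"wz":0,"claw":-1},{"dx":0,"dy":0,"dz":-0.15,"wx":0,"wy":0,"wz":0,"claw":-1},{"dx":0,"dy":0,"dz":-0.12,"wx":0,"wy":0,"wz":0,"claw":-1},{"dx":0,"dy":0,"dz":-0.1,"wx":0,"wy":0,"wz":0,"claw":-1},{"dx":0,"dy":0,"dz":0,"wx":0,"wy":0,"wz":0,"claw":-1}]'
```

```text
time: 21.05
tool_pos: [0.5013, -0.005, 0.0752]
eef_rot: [180.0, 0.0, -82.3]
wrist_force: [0.2, 0.3, 0.6]
finger_gap: 0.003
grip_force: 0.0
time: 21.68
tool_pos: [0.5013, -0.0041, 0.0657]
eef_rot: [-179.9, -0.0, -82.1]
wrist_force: [-13.3, 3.6, 29.8]
finger_gap: 0.002
grip_force: 15.2
```

All three bolts are pressed and only the middle one is loose. Next I'll move over the middle bar.

```bash
python3 -m crank '[{"dx":0,"dy":0,"dz":0.6,"wx":0,"wy":0,"wz":0,"claw":-1},{"dx":0,"dy":0,"dz":1,"wx":0,"wy":0,"wz":0,"claw":-1},{"dx":0,"dy":0,"dz":1,"wx":0,"wy":0,"wz":0,"claw":-1},{"dx":0,"dy":0,"dz":1,"wx":0,"wy":0,"wz":0,"claw":-0.48},{"dx":0.508,"dy":0.882,"dz":0,"wx":0,"wy":0,"wz":0,"claw":-0.48},{"dx":0.508,"dy":0.882,"dz":0,"wx":0,"wy":0,"wz":0,"claw":-0.48},{"dx":0.508,"dy":0.882,"dz":0,"wx":0,"wy":0,"wz":0,"claw":-0.48},{"dx":0.508,"dy":0.882,"dz":0,"wx":0,"wy":0,"wz":0,"claw":-0.48},{"dx":0.508,"dy":0.882,"dz":0,"wx":0,"wy":0,"wz":0,"claw":-0.48},{"dx":0,"dy":0,"dz":0,"wx":0,"wy":0,"wz":0,"claw":-0.48},{"dx":0,"dy":0,"dz":0,"wx":0,"wy":0,"wz":0,"claw":-0.48}]' 30
python3 - <<'E'
from h import *
im,d,W=cloud("wrist"); save(im,"w5")
q=[.5697,.0858,np.radians(7.9)]
R=np.array([[np.cos(q[2]),-np.sin(q[2])],[np.sin(q[2]),np.cos(q[2])]])
b=W.reshape(-1,3); b=b[(b[:,2]>.080)&(b[:,2]<.098)]; L=(b[:,:2]-q[:2])@R
k=(np.abs(L[:,0]+.017)<.015)&(np.abs(L[:,1])<.018); print(k.sum(), np.median(L[k],0) if k.any() else 0, np.percentile(L[k],[2,98],axis=0) if k.any() else 0)
E
```

```text
time: 23.05
tool_pos: [0.5521, 0.0838, 0.1339]
eef_rot: [180.0, -0.0, -82.2]
wrist_force: [0.3, -0.1, -0.6]
finger_gap: 0.258
grip_force: 0.0
518 [-0.0199226  -0.00069759] [[-0.0236228  -0.01729588]
 [-0.01622339  0.01733346]]
```

View pics/w5.png

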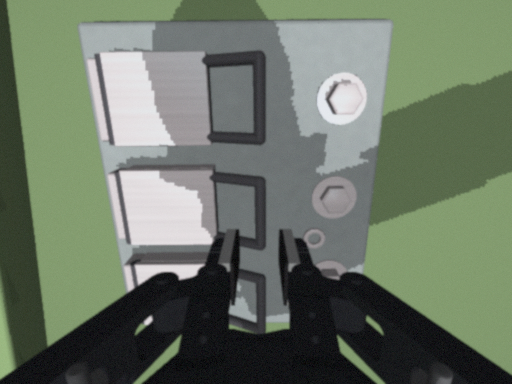

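The middle bar at (258,210) px lies between the fingers. It measures 1–2 mm nearer the robot than assumed, so I'll shift slightly, descend and grip.

```bash
python3 -m crank '[{"dx":-0.07,"dy":0,"dz":-0.8,"wx":0,"wy":0,"wz":0,"claw":-0.48},{"dx":0,"dy":0,"dz":-0.7,"wx":0,"wy":0,"wz":0,"claw":-0.48},{"dx":0,"dy":0,"dz":-0.6,"wx":0,"wy":0,"wz":0,"claw":-0.48},{"dx":0,"dy":0,"dz":-0.5,"wx":0,"wy":0,"wz":0,"claw":-0.48},{"dx":0,"dy":0,"dz":-0.5,"wx":0,"wy":0,"wz":0,"claw":-0.48},{"dx":0,"dy":0,"dz":0,"wx":0,"wy":0,"wz":0,"claw":-0.48}]' 30
python3 -m crank '[{"dx":0,"dy":0,"dz":0,"wx":0,"wy":0,"wz":0,"claw":-1},{"dx":0,"dy":0,"dz":0,"wx":0,"wy":0,"wz":0,"claw":-1},{"dx":0,"dy":0,"dz":0,"wx":0,"wy":0,"wz":0,"claw":-1}]' 30
```

```text
time: 23.85
tool_pos: [0.5503, 0.0835, 0.0712]
eef_rot: [179.9, -0.0, -82.2]
wrist_force: [-0.2, 0.3, -0.0]
finger_gap: 0.255
grip_force: 0.0
time: 24.22
tool_pos: [0.5513, 0.0838, 0.0725]
eef_rot: [-179.9, 0.0, -82.2]
wrist_force: [1.2, 0.3, -2.3]
finger_gap: 0.076
grip_force: 29.2
```

The bar is held, with the opening matching its 8 mm. Now I'll swing it up along the hinge arc.

```bash
python3 -m crank '[{"dx":0.09,"dy":0.012,"dz":0.455,"wx":0,"wy":0,"wz":0,"claw":-1},{"dx":0.13,"dy":0.018,"dz":0.445,"wx":0,"wy":0,"wz":0,"claw":-1},{"dx":0.17,"dy":0.024,"dz":0.43,"wx":0,"wy":0,"wz":0,"claw":-1},{"dx":0.21,"dy":0.028,"dz":0.415,"wx":0,"wy":0,"wz":0,"claw":-1}]'
python3 -m crank '[{"dx":0.24,"dy":0.034,"dz":0.395,"wx":0,"wy":0,"wz":0,"claw":-1},{"dx":0.275,"dy":0.038,"dz":0.37,"wx":0,"wy":0,"wz":0,"claw":-1},{"dx":0.305,"dy":0.042,"dz":0.35,"wx":0,"wy":0,"wz":0,"claw":-1},{"dx":0.335,"dy":0.047,"dz":0.32,"wx":0,"wy":0,"wz":0,"claw":-1},{"dx":0.36,"dy":0.05,"dz":0.29,"wx":0,"wy":0,"wz":0,"claw":-1},{"dx":0,"dy":0,"dz":0,"wx":0,"wy":0,"wz":0,"claw":-1},{"dx":0,"dy":0,"dz":0,"wx":0,"wy":0,"wz":0,"claw":-1},{"dx":0,"dy":0,"dz":0,"wx":0,"wy":0,"wz":0,"claw":-1}]'
python3 - <<'E'
from h import *
im,d,W=cloud("scene"); save(cv2.resize(im[130:260,140:360],None,fx=3.5,fy=3.5,interpolation=cv2.INTER_CUBIC),"s6")
r=manip.regions_of("scene","spanner")[0]; p=W[r["pixels"]]; print(r["conf"],np.nanmedian(p,0)); print(manip.state()["grip_force"],manip.state()["tool_pos"])
E
```

```text
time: 24.72
tool_pos: [0.5627, 0.0855, 0.1074]
eef_rot: [180.0, 0.0, -82.2]
wrist_force: [4.2, 0.7, -4.7]
finger_gap: 0.077
grip_force: 29.1
time: 25.72
tool_pos: [0.5923, 0.0897, 0.1433]
eef_rot: [180.0, 0.0, -82.2]
wrist_force: [-7.7, 1.8, 8.4]
finger_gap: 0.075
grip_force: 29.7
0.56 [ 0.51290882 -0.27138775  0.01536143]
29.689157009124756 [0.59230299 0.08969281 0.14330015]
```

View pics/s6.png

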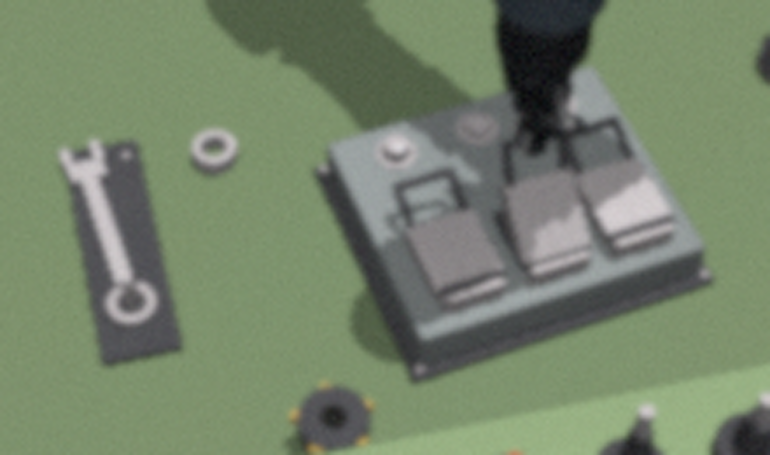

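The crop shows the middle cap held about half open by the gripper near (535,130) px, with the other two shut. The spanner lies flat on the plate with its eye over the post near (130,300). I'm handing it in.

```bash
python3 -c "
from cell import manip
print(manip.sign_off())"
```

```text
the job is handed in; nothing more can be done
None
```

The spanner hangs flat on the parking plate with its eye over the post, the loose bolt was the middle one, and I handed the job in with its cap held at about 45° and the other two caps shut; no pass or fail result was shown.

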